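Unclamp the gland plate and slide it out of the jig

ROBOT

A 6-joint arm with a two-finger parallel gripper is mounted at the origin on the work surface. World frame = base frame: x ahead of the robot, y to its left, z up, the work surface at z = 0. Lengths are in m, angles in rad, forces in N, time in s.
With the tool pointing down it reaches from about 0.35 to 0.775 m from the base axis. Payload 7.3 kg.
Tool frame: the origin (TCP) lies at the centre of the arm's flange, where the gripper is bolted on; the fingertips stand 178 mm ahead of it and the grasp point (between the pads) lies 159 mm ahead of it; z points along the fingers, y is the line along which they close (so a half turn about z gives the same grasp; the last joint's range is limited). The gripper opens to 92 mm and grips with 3 to 60 N. Pads are 19 mm wide; open, the fingers measure 130 mm over their backs; the gripper's body (75 mm by 190 mm) begins 47 mm behind the grasp point.
Start: joints at [1.005, 0.342, 1.524, -0, 1.275, -0.146], TCP at [0.214, 0.479, 0.405] pointing down, gripper open.
Joint ranges: [-2.53, 2.53], [-0.77, 2.02], [0.04, 2.7], [-1, 4.14], [0.28, 2.66], [-3.11, 3.11]. Speed limits (rad/s): [2.57, 2.57, 3.14, 3.14, 3.14, 3.14].

INTERFACE

Orientations are given as [roll, pitch, yaw] about the fixed x, y, z axes, in that order (R = Rz(yaw) Ry(pitch) Rx(roll)).
In Python, from cell import status, grab_frame, sign_off gives the robot as it stands. The module is installed in compiled form; this text tells all that it offers.
- The arm moves only by the shell command python3 -m jog 'ROWS' [FORCE]. ROWS is JSON, a list of rows, each an object with "translation": the shift along the tool's x, y, z in m, a list of three; "twist": the turn, a rotation vector about the tool's x, y, z in rad, a list of three; "gripper": the opening in per cent of the stroke, from 0 (shut) to 100 (fully open). In form: [{"translation": [x, y, z], "twist": [wx, wy, wz], "gripper": gripper}, ...]. A call has 1 to 8 rows; each row is the pose to reach, as a shift and turn from the pose commanded when the call began, along the tool's axes at that moment; what a row does not reach only later rows make up. A row lasts 1/12 s, in which the tool goes at most 41.7 mm and 7.16 degrees, less where a joint would pass 70% of its speed; a pose out of reach is approached as far as the arm can. A call with a gripper value outside its range is refused whole. The fingers move at their own pace and stop on an object; FORCE is the grip in N (left out, the last holds). Time passes only in rows, so rows that repeat a pose let the fingers close. It gives the time, the measured TCP pose, the force, the opening and the grip force at its end, in the units of the state.
- status.sense(): the state, without advancing time (a new reading comes with each control period).
- grab_frame(name): name is "scene" or "top" or "wrist"; returns a dict with "image" (400x640x3 uint8, red, green, blue), "range_z" (400x640 float32, m along the optical axis (not along the pixel's ray), 0 where there is no reading), "K" (3x3 intrinsics, pixels), "rvec" (rotation vector, rad) and "tvec" (3), from world to camera coordinates, as OpenCV has them. Camera axes: x right, y down, z forward; pixel columns grow to the right and rows downward; lengths in m; the calibration is good to about 2 mm. A picture is of the moment at which its call begins.
- sign_off(): hands the job in; it is judged then, once.
The state is a dict: "t": time; "qpos": joint angles; "qvel": joint speeds; "tau": joint torques, N m; "tcp_pos": TCP position; "orientation": TCP orientation; "ft_force": force on the tool from outside, world axes, zero at the start; "moment": the same for the moment, N m; "opening": finger opening in m; "finger_force": force on a finger pad.
Only numpy, scipy, OpenCV 4.12 (cv2) and the standard library are available. Lean on these libraries where they do the work, as an engineer would, in place of code of your own. Each camera call takes 0.05 s, during which the arm holds its last target. There are 200 camera calls.

TASK

Two identical clamp jigs stand on the bench. In the one whose plate carries the single round cable gland, swing the hinged clamp bar up by its black knob until it stands about upright and stays open by itself; then slide the plate out from beneath it, flat along the bed, up to the low stop at the end of the bed nearest the robot, and let go. Do not lift the plate off the bed, and leave the bar of the other jig (terminal blocks on its plate) shut.

Things in the scene. Friction and masses are not known exactly. Their poses are not given: they have to be found in the camera images.
- jig: Aluminium jig holding the gland plate. Origin on the bench under the bed's middle width; x along the bed from front stop to bar (roughly away from the robot), y left, z up. Bed top z=20, x -128..100, y -58..58 (mm). Rails to z=25 leave a channel 96 wide. Front stop to z=26, inner face x=-120. Bar crosses at x=55, 20 wide, 14 thick; its hinge axis is parallel to x at y=65, z=36 (lugs to z=47).
- clamp_bar (a joint): That jig's steel bar, rad: 0 shut (level, underside 26 mm above bench), 1.57 upright, stop 1.9; opening swings its free end up and over to jig +y. Black knob at the free end: cylinder 26 mm dia., 28 mm long along jig x, centred 150 mm from the hinge axis (shut: jig x=55, y=-85, z=36 mm, free bench below). Stiff hinge: stays where left; lifting at the knob takes about 3 N.
- gland_plate: Loose grey sheet-metal plate, 110 (x) x 90 (y) x 4 mm, about 140 g, flat in the jig's channel, axes along the jig's. Origin: centre of underside. Its +x edge, turned up 16 mm, stands behind the shut bar. Gripping point: round grey cable gland 26 mm dia. at x=-33, y=0, top 40 mm above the underside; 30 mm hexagon foot up to 12 mm. Against the front stop the origin is at jig x=-65 mm.
- other_bar (a joint): Clamp bar of the other, identical jig, rad, 0 shut. That jig's plate carries a row of four square grey terminal blocks instead of the gland. To stay shut.
Not all that is in view belongs to the job. What is shaped like the gland_plate but red or yellow is not meant.

How it is judged:
On the way, in this order (a step that is already met when the one before it is completed fails the run):
1. the clamp bar is up (opened past 63 degrees) while the plate is still in its place (value of joint clamp_bar above 1.1 rad and x of gland_plate in the frame of jig above 0 m), for 0.2 s.
2. the plate has been slid out from beneath the bar, to within 20 mm of the front stop (value of joint clamp_bar above 1.1 rad and x of gland_plate in the frame of jig below -0.045 m), for 0.2 s.
At the end, for the whole second after the job is handed in: The gland plate lies flat and at rest on its jig's bed, between the rails, its front edge within 20 mm of the front stop; its clamp bar stands open past 63 degrees; the other jig's bar is shut (below 0.15 rad) (all of step 2 and x of gland_plate in the frame of jig above -0.075 m and z of gland_plate in the frame of jig between 0.015 and 0.025 m and angle between gland_plate's own z axis and vertical below 0.1 rad and angle between the x axis of gland_plate and the x axis of jig, either way round below 0.17 rad and linear speed of gland_plate below 0.02 m/s and value of joint other_bar below 0.15 rad); the robot touches nothing.
It fails at once if the plate is lifted more than 15 mm off the bed (z of gland_plate in the frame of jig above 0.035 m).
It fails at once if the other jig's bar is opened (value of joint other_bar above 0.15 rad).
It also fails if it takes over 48 s, if anything falls off the work surface, if the arm or the gripper's body presses on something with over 40 N, if the wrist force passes 120 N, or if a joint passes its speed limit or range.

## Working session

There is one attempt and no reset: what is moved stays moved. The work goes in short steps, Python scripts to look and compute and a shell command to move; the robot and the scene stay as the last step left them, time stands still between calls to the robot, and variables do not carry over. Pictures are saved under pics/ and viewed, at most 10 in all, crops included, and the job is handed in when it is done.

```bash
mkdir -p pics; cat > h.py <<'E'
import numpy as np, cv2
from cell import status, grab_frame
def save(n,f): cv2.imwrite(f'pics/{n}.png',cv2.cvtColor(f['image'],cv2.COLOR_RGB2BGR))
def pt(f,u,v,z=None):
    R=cv2.Rodrigues(np.array(f['rvec'],float))[0]; t=np.array(f['tvec'],float).ravel()
    d=np.linalg.inv(f['K'])@[u,v,1.]
    c=-R.T@t; w=R.T@d
    s=f['range_z'][int(v),int(u)] if z is None else (z-c[2])/w[2]
    return c+w*s
def cloud(f):
    R=cv2.Rodrigues(np.array(f['rvec'],float))[0]; t=np.array(f['tvec'],float).ravel()
    v,u=np.mgrid[0:400,0:640]; d=np.stack([u,v,np.ones_like(u)],-1)@np.linalg.inv(f['K']).T
    return (d*f['range_z'][...,None]-t)@R
E
python3 - <<'E'
from h import *
for n in('top','scene'):
    f=grab_frame(n); save(n,f); np.savez(n+'.npz',**{k:f[k] for k in f})
print(status.sense())
E
```

```text
{'t': 0.1, 'qpos': array([ 1.00499444e+00,  3.42604900e-01,  1.52488797e+00, -2.97996901e-05,
        1.27541164e+00, -1.46000584e-01]), 'qvel': array([-0.00042002, -0.00123555, -0.00259962,  0.00039104,  0.00088993,
       -0.0019701 ]), 'tau': array([ 1.04793828e-03, -4.32003558e+01, -2.44696355e+01,  7.18064792e-02,
        5.26508724e-02, -9.02589909e-05]), 'tcp_pos': array([0.21389699, 0.47931818, 0.404151  ]), 'orientation': array([-3.14029061e+00, -1.62657389e-04,  2.72179994e+00]), 'ft_force': array([-0.33409432,  0.55524835,  0.38525688]), 'moment': array([ 0.01347132, -0.00043587,  0.00036919]), 'finger_force': 0.0, 'opening': 0.09185217002255408}
```

View pics/top.png

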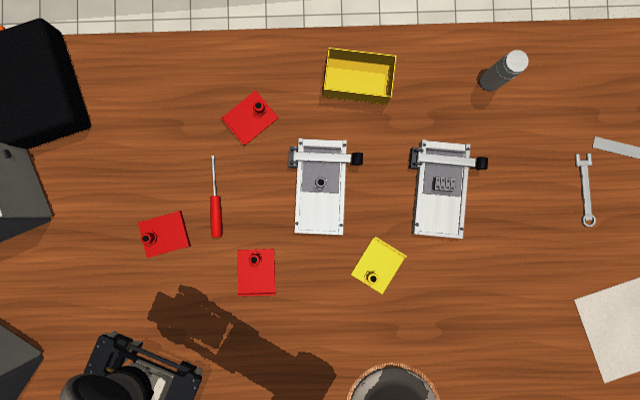

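View pics/scene.png

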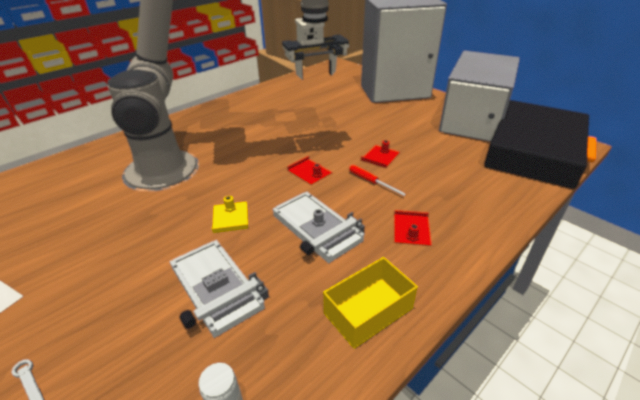

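The top view shows two jigs: the left one at about (320,187), with a single round gland at (320,183), and the right one at about (441,190), with a row of square blocks at (444,184). The left jig fits the description. Its knob is at (357,159). The red and yellow plates are distractors. I'll confirm with a crop and measure.

```bash
python3 - <<'E'
from h import *
f=dict(np.load('top.npz')); P=cloud(f)
c=f['image'][125:250,270:510]; cv2.imwrite('pics/crop.png',cv2.resize(cv2.cvtColor(c,cv2.COLOR_RGB2BGR),(768,400),interpolation=cv2.INTER_CUBIC))
z=P[...,2]; roi=np.zeros(z.shape,bool); roi[130:245,280:372]=1
m=(roi&(z>.012)&(f['image'].min(-1)>120)).astype(np.uint8)
m=cv2.morphologyEx(m,cv2.MORPH_OPEN,np.ones((5,5)))
# lower part of the bed (in front of bar) and whole
v,u=np.nonzero(m); 
pts=np.array([pt(f,a,b,.024)[:2] for a,b in zip(u,v)],np.float32)
r=cv2.minAreaRect(pts); print(r, cv2.boxPoints(r))
print(np.median(z[190:225,305:335]))
g=roi&(z>.045)&(z<.075); g[:172]=0
print('gland',P[g].mean(0),P[g].min(0),P[g].max(0),g.sum())
k=roi&(f['image'].max(-1)<60)&(z>.02); k[:, :345]=0
print('knob',P[k].mean(0),P[k].min(0),P[k].max(0),k.sum())
b=roi&(z>.036)&(z<.06); b[172:]=0
for lo,hi in((300,310),(335,345)): 
  s=b.copy(); s[:,:lo]=0; s[:,hi:]=0; print('bar',P[s].mean(0),s.sum())
E
```

```text
((0.5445904731750488, 0.15892621874809265), (0.13771551847457886, 0.22683480381965637), 88.20465850830078) [[0.4290715  0.09365558]
 [0.6557949  0.08654895]
 [0.66010946 0.22419685]
 [0.43338603 0.23130348]]
0.01989017827994957
gland [0.55278182 0.16243989 0.05911885] [0.54044436 0.15101722 0.04564501] [0.56561133 0.17449357 0.06498943] 98
knob [0.6079968  0.07331657 0.0451792 ] [0.59459544 0.06033265 0.03697733] [0.62210743 0.08519742 0.05216331] 130
bar [0.61833756 0.19717414 0.0398823 ] 85
bar [0.61245676 0.11449039 0.03948434] 86
```

View pics/crop.png

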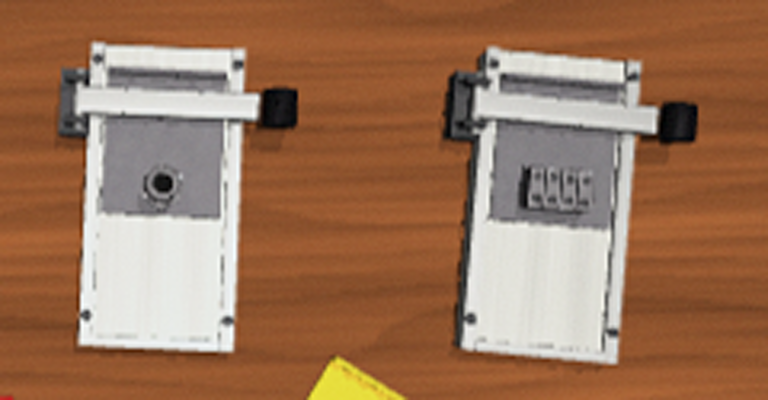

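The crop confirms it: the left jig (crop pixel 162,184) carries the single round gland, and the right one (555,187) carries four terminal blocks. The gland jig's knob is at about (0.608, 0.073). I'll move above it with the closing line along jig x.

```bash
python3 -m jog '[{"translation":[-0.525,-0.21,0.06],"twist":[0,0,1.2],"gripper":100},{"translation":[-0.525,-0.21,0.06],"twist":[0,0,1.2],"gripper":100},{"translation":[-0.525,-0.21,0.06],"twist":[0,0,1.2],"gripper":100},{"translation":[-0.525,-0.21,0.06],"twist":[0,0,1.2],"gripper":100},{"translation":[-0.525,-0.21,0.06],"twist":[0,0,1.2],"gripper":100},{"translation":[-0.525,-0.21,0.06],"twist":[0,0,1.2],"gripper":100},{"translation":[-0.525,-0.21,0.06],"twist":[0,0,1.2],"gripper":100},{"translation":[-0.525,-0.21,0.06],"twist":[0,0,1.2],"gripper":100}]' 15
cat >> h.py <<'E'
def todo(x,y,z,yaw):
    from scipy.spatial.transform import Rotation as Ro
    s=status.sense(); R=Ro.from_euler('xyz',s['orientation']); 
    G=Ro.from_euler('xyz',[np.pi,0,yaw])
    print('tcp',s['tcp_pos'].round(4),s['orientation'].round(3),'t',s['t'],'F',s['ft_force'].round(1))
    print('shift',R.inv().apply(np.array([x,y,z])-s['tcp_pos']).round(4),'twist',(R.inv()*G).as_rotvec().round(3))
E
python3 -c "
from h import *; todo(.608,.073,.32,1.52)"
```

```text
t: 0.77
tcp_pos: [0.4458, 0.2398, 0.3691]
orientation: [-3.141, -0.0, 1.716]
ft_force: [0.8, 0.8, 1.1]
opening: 0.0918
finger_force: 0.0
tcp [0.4458 0.2398 0.3691] [-3.141 -0.     1.716] t 0.7667 F [0.8 0.8 1.1]
shift [-0.1885  0.1365  0.0491] twist [-0.     0.     0.196]
```

```bash
python3 -m jog '[{"translation":[-0.188,0.136,0.05],"twist":[0,0,0.196],"gripper":100},{"translation":[-0.188,0.136,0.05],"twist":[0,0,0.196],"gripper":100},{"translation":[-0.188,0.136,0.05],"twist":[0,0,0.196],"gripper":100},{"translation":[-0.188,0.136,0.05],"twist":[0,0,0.196],"gripper":100},{"translation":[-0.188,0.136,0.05],"twist":[0,0,0.196],"gripper":100},{"translation":[-0.188,0.136,0.05],"twist":[0,0,0.196],"gripper":100},{"translation":[-0.188,0.136,0.05],"twist":[0,0,0.196],"gripper":100},{"translation":[-0.188,0.136,0.05],"twist":[0,0,0.196],"gripper":100}]'
python3 - <<'E'
from h import *
f=grab_frame('wrist'); save('w1',f); np.savez('w1.npz',**f); todo(.608,.073,.32,1.52)
E
```

```text
t: 1.43
tcp_pos: [0.608, 0.0748, 0.3181]
orientation: [-3.139, -0.0, 1.523]
ft_force: [-0.4, -0.8, -0.2]
opening: 0.092
finger_force: 0.0
tcp [0.6074 0.076  0.3187] [-3.14  -0.     1.525] t 1.4833 F [-0.9  0.2 -0.1]
shift [-0.003   0.0008 -0.0013] twist [-0.002 -0.     0.005]
```

View pics/w1.png

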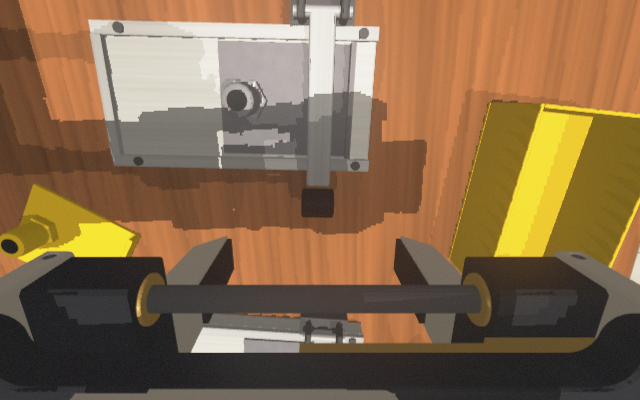

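The wrist view shows the knob at (318,203), the bar up to (320,20) and the gland at (240,98), with the knob between the finger lines. I'll refine the numbers.

```bash
python3 - <<'E'
from h import *
f=dict(np.load('w1.npz')); P=cloud(f); z=P[...,2]
def reg(n,m): print(n,P[m].mean(0).round(4),P[m].min(0).round(4),P[m].max(0).round(4),m.sum())
B=lambda a,b,c,d:(lambda m:(m.__setitem__((slice(c,d),slice(a,b)),True),m)[1])(np.zeros(z.shape,bool))
reg('knob',B(295,340,180,222)&(f['image'].max(-1)<70)&(z>.03)&(z<.055))
reg('knobtop',B(295,340,180,222)&(z>.047)&(z<.055))
reg('gland',B(205,280,70,130)&(z>.05)&(z<.07))
reg('glandtop',B(205,280,70,130)&(z>.057)&(z<.07))
q=[]
for r in range(60,181,30):
    m=B(290,350,r,r+3)&(z>.036)&(z<.046); q.append(P[m].mean(0)); 
q=np.array(q); print(q.round(4)); d=q[-1]-q[0]; print('a',np.arctan2(d[0],-d[1]))
for r,c in((60,(80,400)),): pass
E
```

```text
knob [0.6122 0.074  0.0452] [0.5984 0.0606 0.0339] [0.6262 0.0839 0.0497] 876
knobtop [0.6124 0.0707 0.0479] [0.5989 0.0636 0.047 ] [0.6256 0.0783 0.0497] 344
gland [0.5578 0.1603 0.0589] [0.5447 0.1474 0.05  ] [0.5697 0.1728 0.062 ] 1021
glandtop [0.5571 0.1603 0.0593] [0.5447 0.1475 0.057 ] [0.5691 0.1727 0.062 ] 936
[[0.6205 0.1858 0.0392]
 [0.6182 0.1642 0.0393]
 [0.6176 0.1413 0.0391]
 [0.6184 0.1169 0.0388]
 [0.6136 0.0914 0.0394]]
a -0.07231468515490096
```

```bash
python3 -m jog '[{"translation":[-0.004,0.005,0.03],"twist":[0,0,0.015],"gripper":100},{"translation":[-0.004,0.005,0.06],"twist":[0,0,0.015],"gripper":100},{"translation":[-0.004,0.005,0.09],"twist":[0,0,0.015],"gripper":100},{"translation":[-0.004,0.005,0.122],"twist":[0,0,0.015],"gripper":100},{"translation":[-0.004,0.005,0.122],"twist":[0,0,0.015],"gripper":100},{"translation":[-0.004,0.005,0.122],"twist":[0,0,0.015],"gripper":40},{"translation":[-0.004,0.005,0.122],"twist":[0,0,0.015],"gripper":0},{"translation":[-0.004,0.005,0.122],"twist":[0,0,0.015],"gripper":0}]' 15
python3 -m jog '[{"translation":[0,0,0],"twist":[0,0,0],"gripper":0},{"translation":[0,0,0],"twist":[0,0,0],"gripper":0},{"translation":[0,0,0],"twist":[0,0,0],"gripper":0},{"translation":[0,0,0],"twist":[0,0,0],"gripper":0}]' 15
python3 -c "
from h import *; todo(.6122,.071,.195,1.51)"
```

```text
t: 2.15
tcp_pos: [0.6131, 0.0726, 0.2003]
orientation: [3.137, -0.0, 1.512]
ft_force: [0.4, 0.3, -0.4]
opening: 0.0762
finger_force: 0.0
t: 2.48
tcp_pos: [0.6125, 0.0719, 0.1982]
orientation: [3.141, -0.0, 1.511]
ft_force: [0.3, 0.4, 0.1]
opening: 0.0498
finger_force: 0.0
tcp [0.6125 0.0719 0.1982] [ 3.141 -0.     1.511] t 2.4833 F [0.3 0.4 0.1]
shift [-0.0009 -0.0002  0.0032] twist [ 0.001 -0.     0.001]
```

```bash
python3 -m jog '[{"translation":[0,0,0.002],"twist":[0,0,0],"gripper":0},{"translation":[0,0,0.002],"twist":[0,0,0],"gripper":0},{"translation":[0,0,0.002],"twist":[0,0,0],"gripper":0},{"translation":[0,0,0.002],"twist":[0,0,0],"gripper":0},{"translation":[0,0,0.002],"twist":[0,0,0],"gripper":0},{"translation":[0,0,0.002],"twist":[0,0,0],"gripper":0}]' 15
python3 -c "
from h import *; todo(.6122,.071,.195,1.51)"
```

```text
t: 2.98
tcp_pos: [0.6113, 0.072, 0.1951]
orientation: [-3.137, 0.0, 1.511]
ft_force: [-5.7, 0.5, 3.4]
opening: 0.0281
finger_force: 15.0
tcp [0.6113 0.072  0.1951] [-3.137  0.     1.511] t 2.9833 F [-5.7  0.5  3.4]
shift [-0.0009  0.001   0.0001] twist [-0.004  0.     0.001]
```

```bash
python3 -m jog '[{"translation":[0.001,-0.001,-0.015],"twist":[0,0,0],"gripper":0},{"translation":[0.003,-0.001,-0.03],"twist":[0,0,0],"gripper":0},{"translation":[0.007,-0.001,-0.044],"twist":[0,0,0],"gripper":0},{"translation":[0.012,-0.001,-0.058],"twist":[0,0,0],"gripper":0},{"translation":[0.018,-0.001,-0.072],"twist":[0,0,0],"gripper":0},{"translation":[0.026,-0.001,-0.085],"twist":[0,0,0],"gripper":0},{"translation":[0.035,-0.001,-0.097],"twist":[0,0,0],"gripper":0},{"translation":[0.045,-0.001,-0.108],"twist":[0,0,0],"gripper":0}]' 15
python3 - <<'E'
from h import *
s=status.sense(); print(s['opening'],s['finger_force']); todo(.6122,.071,.195,1.51)
f=grab_frame('wrist'); save('w2',f)
E
```

```text
t: 3.65
tcp_pos: [0.6139, 0.117, 0.3033]
orientation: [-3.14, 0.0, 1.51]
ft_force: [1.7, 0.1, -5.8]
opening: 0.0282
finger_force: 15.0
0.028169385060567584 15.001181066036224
tcp [0.6139 0.117  0.3033] [-3.14  0.    1.51] t 3.65 F [ 1.7  0.1 -5.8]
shift [-0.046   0.0013  0.1083] twist [-0.002  0.     0.   ]
```

View pics/w2.png

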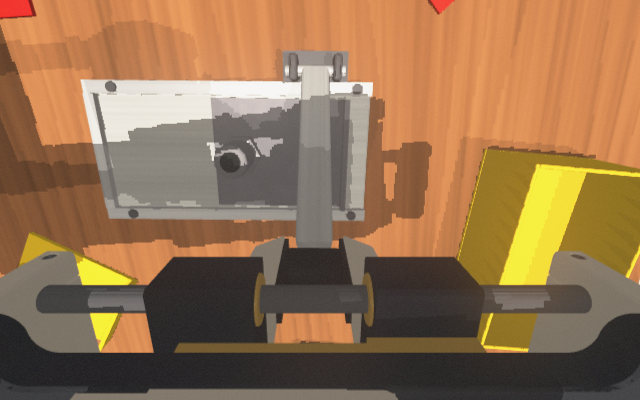

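The bar comes up with the knob held between the pads at (310,265). I'll continue the arc to upright.

```bash
python3 -m jog '[{"translation":[0.011,0,-0.01],"twist":[0,0,0],"gripper":0},{"translation":[0.023,0,-0.019],"twist":[0,0,0],"gripper":0},{"translation":[0.036,0,-0.026],"twist":[0,0,0],"gripper":0},{"translation":[0.05,0,-0.032],"twist":[0,0,0],"gripper":0},{"translation":[0.064,0,-0.037],"twist":[0,0,0],"gripper":0},{"translation":[0.079,0,-0.04],"twist":[0,0,0],"gripper":0},{"translation":[0.094,0,-0.042],"twist":[0,0,0],"gripper":0},{"translation":[0.109,0,-0.042],"twist":[0,0,0],"gripper":0}]' 15
python3 -m jog '[{"translation":[0,0,0],"twist":[0,0,0],"gripper":0},{"translation":[0,0,0],"twist":[0,0,0],"gripper":35},{"translation":[0,0,0],"twist":[0,0,0],"gripper":60},{"translation":[0,0,0],"twist":[0,0,0],"gripper":75},{"translation":[0,0,0],"twist":[0,0,0],"gripper":75},{"translation":[0,0,0],"twist":[0,0,0],"gripper":75}]' 15
python3 -c "
from h import *; todo(.6122,.071,.195,1.51)"
```

```text
t: 4.37
tcp_pos: [0.621, 0.2273, 0.3465]
orientation: [3.139, -0.0, 1.511]
ft_force: [5.0, -3.7, -1.4]
opening: 0.0281
finger_force: 15.0
t: 4.87
tcp_pos: [0.6205, 0.2254, 0.3454]
orientation: [-3.141, -0.0, 1.51]
ft_force: [0.7, -0.2, 0.5]
opening: 0.0542
finger_force: 0.0
tcp [0.6205 0.2254 0.3454] [-3.141 -0.     1.51 ] t 4.8667 F [ 0.7 -0.2  0.5]
shift [-0.1547  0.0011  0.1504] twist [-0.001 -0.     0.   ]
```

```bash
python3 -m jog '[{"translation":[0,0,-0.03],"twist":[0,0,0],"gripper":100},{"translation":[0,0,-0.06],"twist":[0,0,0],"gripper":100},{"translation":[-0.035,-0.03,-0.06],"twist":[0,0,0],"gripper":100},{"translation":[-0.067,-0.059,-0.06],"twist":[0,0,0],"gripper":100},{"translation":[-0.067,-0.059,-0.06],"twist":[0,0,0],"gripper":100},{"translation":[-0.067,-0.059,-0.06],"twist":[0,0,0],"gripper":100}]'
python3 - <<'E'
from h import *
for n in ('wrist','top'):
    f=grab_frame(n); save(n+'3',f); np.savez(n+'3.npz',**f)
P=cloud(f); z=P[...,2]
m=np.zeros(z.shape,bool); m[130:180,280:372]=1; m&=(z>.15)&(z<.21)
print('knob',P[m].mean(0),m.sum()); todo(.5575,.1603,.2135,1.51)
E
```

```text
t: 5.37
tcp_pos: [0.5561, 0.1607, 0.406]
orientation: [-3.14, 0.0, 1.508]
ft_force: [0.4, 0.1, 0.6]
opening: 0.0906
finger_force: 0.0
knob [0.6171272  0.21864967 0.19581782] 11
tcp [0.5582 0.1623 0.4062] [ 3.14e+00 -1.00e-03  1.51e+00] t 5.4667 F [ 0.4 -0.   1. ]
shift [-0.0022 -0.0008  0.1927] twist [ 0.002 -0.001 -0.   ]
```

View pics/wrist3.png

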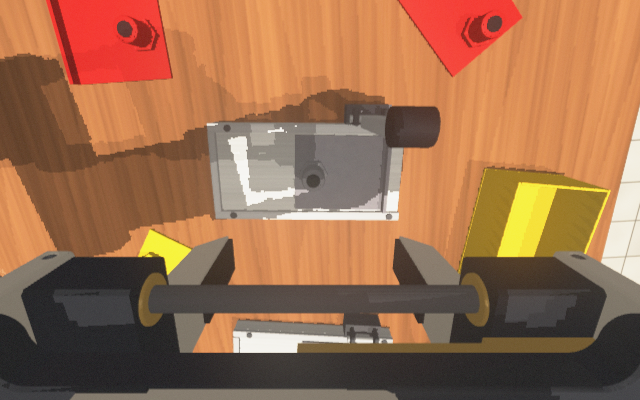

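View pics/top3.png

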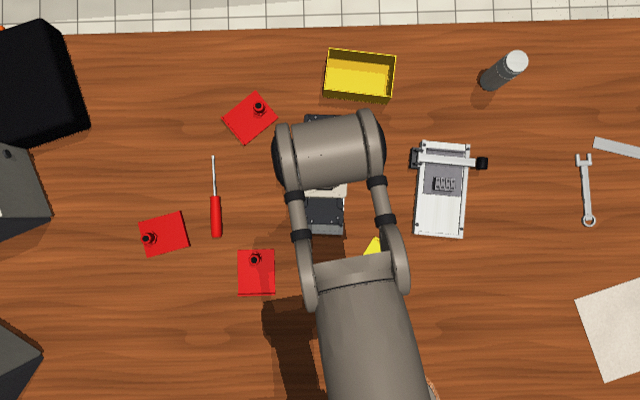

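The wrist view shows the bar standing upright (knob at (412,127)) and the gland at (313,178). The plate hasn't moved. In the top view the other bar is still shut. I'll measure the gland once more from the wrist, and the bed direction.

```bash
python3 - <<'E'
from h import *
f=dict(np.load('wrist3.npz')); P=cloud(f); z=P[...,2]
m=np.zeros(z.shape,bool); m[155:200,290:345]=1; m&=(z>.052)&(z<.07)
print('gland',P[m].mean(0).round(4),P[m].min(0).round(4),P[m].max(0).round(4),m.sum())
k=np.zeros(z.shape,bool); k[100:150,385:445]=1; k&=(z>.15)&(z<.22); print('knob',P[k].mean(0).round(4),P[k].max(0).round(4))
# screws on the rails, z=.025
a,b,c,d=[pt(f,*p,z=.025) for p in((227,128),(234,215),(389,216),(378,128))]
print(a,b,c); e=c-b; print('a',np.arctan2(e[1],e[0]))
E
```

```text
gland [0.5569 0.1612 0.0591] [0.5446 0.1482 0.0523] [0.5691 0.1729 0.062 ] 434
knob [0.6206 0.2246 0.1944] [0.6373 0.2371 0.2   ]
[0.46253623 0.21903079 0.025     ] [0.45567337 0.11357315 0.025     ] [0.64774984 0.10040786 0.025     ]
a -0.06843487354815152
```

```bash
python3 -m jog '[{"translation":[-0.001,-0.001,0.035],"twist":[0,0,0.01],"gripper":100},{"translation":[-0.001,-0.001,0.07],"twist":[0,0,0.01],"gripper":100},{"translation":[-0.001,-0.001,0.105],"twist":[0,0,0.01],"gripper":100},{"translation":[-0.001,-0.001,0.14],"twist":[0,0,0.01],"gripper":100},{"translation":[-0.001,-0.001,0.165],"twist":[0,0,0.01],"gripper":100},{"translation":[-0.001,-0.001,0.185],"twist":[0,0,0.01],"gripper":100},{"translation":[-0.001,-0.001,0.192],"twist":[0,0,0.01],"gripper":50},{"translation":[-0.001,-0.001,0.192],"twist":[0,0,0.01],"gripper":50}]' 12
python3 -c "
from h import *; todo(.557,.161,.2135,1.503)"
```

```text
t: 6.13
tcp_pos: [0.557, 0.162, 0.2114]
orientation: [-3.138, 0.001, 1.501]
ft_force: [0.2, 0.9, 0.2]
opening: 0.0831
finger_force: 0.0
tcp [0.557  0.162  0.2114] [-3.138e+00  1.000e-03  1.501e+00] t 6.1333 F [0.2 0.9 0.2]
shift [-0.001   0.0001 -0.0021] twist [-0.003  0.001 -0.002]
```

```bash
python3 -m jog '[{"translation":[-0.001,0,-0.002],"twist":[0,0,0],"gripper":0},{"translation":[-0.001,0,-0.002],"twist":[0,0,0],"gripper":0},{"translation":[-0.001,0,-0.002],"twist":[0,0,0],"gripper":0},{"translation":[-0.001,0,-0.002],"twist":[0,0,0],"gripper":0},{"translation":[-0.001,0,-0.002],"twist":[0,0,0],"gripper":0},{"translation":[-0.001,0,-0.002],"twist":[0,0,0],"gripper":0},{"translation":[-0.001,0,-0.002],"twist":[0,0,0],"gripper":0},{"translation":[-0.001,0,-0.002],"twist":[0,0,0],"gripper":0}]' 12
python3 -c "
from h import *; todo(.557,.161,.2135,1.503)"
```

```text
t: 6.8
tcp_pos: [0.5566, 0.1605, 0.2157]
orientation: [3.141, -0.0, 1.501]
ft_force: [0.2, 0.5, -0.2]
opening: 0.0298
finger_force: 0.0
tcp [0.5566 0.1605 0.2157] [ 3.141 -0.     1.501] t 6.8 F [ 0.2  0.5 -0.2]
shift [0.0006 0.0004 0.0022] twist [ 0.    -0.    -0.002]
```

```bash
python3 -m jog '[{"translation":[0,0,0],"twist":[0,0,0],"gripper":0},{"translation":[0,0,0],"twist":[0,0,0],"gripper":0},{"translation":[0,0,0],"twist":[0,0,0],"gripper":0}]' 12
python3 -m jog '[{"translation":[0,-0.006,0],"twist":[0,0,0],"gripper":0},{"translation":[0,-0.015,0],"twist":[0,0,0],"gripper":0},{"translation":[0,-0.026,0],"twist":[0,0,0],"gripper":0},{"translation":[0,-0.037,0],"twist":[0,0,0],"gripper":0},{"translation":[0,-0.048,0],"twist":[0,0,0],"gripper":0},{"translation":[0,-0.059,0],"twist":[0,0,0],"gripper":0},{"translation":[0,-0.07,0],"twist":[0,0,0],"gripper":0},{"translation":[0,-0.077,0],"twist":[0,0,0],"gripper":0}]' 12
python3 -c "
from h import *; todo(.557,.161,.2135,1.503)"
```

```text
t: 7.05
tcp_pos: [0.5565, 0.1605, 0.2156]
orientation: [-3.141, -0.0, 1.501]
ft_force: [-1.4, 1.2, 1.7]
opening: 0.026
finger_force: 12.0
t: 7.72
tcp_pos: [0.4787, 0.166, 0.2156]
orientation: [3.141, -0.0, 1.501]
ft_force: [0.7, 0.4, -0.8]
opening: 0.0257
finger_force: 12.0
tcp [0.4787 0.166  0.2156] [ 3.141 -0.     1.501] t 7.7167 F [ 0.7  0.4 -0.8]
shift [0.0005 0.0784 0.0021] twist [ 0.    -0.    -0.002]
```

```bash
python3 -m jog '[{"translation":[0,-0.003,0],"twist":[0,0,0],"gripper":0},{"translation":[0,-0.006,0],"twist":[0,0,0],"gripper":0},{"translation":[0,-0.009,0],"twist":[0,0,0],"gripper":0},{"translation":[0,-0.011,0],"twist":[0,0,0],"gripper":0},{"translation":[0,-0.011,0],"twist":[0,0,0],"gripper":0}]' 12
python3 - <<'E'
from h import *
f=grab_frame('wrist'); save('w4',f); np.savez('w4.npz',**f); todo(.557,.161,.2135,1.503)
E
```

```text
t: 8.13
tcp_pos: [0.4687, 0.1666, 0.2156]
orientation: [3.142, -0.0, 1.501]
ft_force: [0.0, 0.7, 2.0]
opening: 0.0256
finger_force: 12.0
tcp [0.4688 0.1666 0.2156] [-3.141 -0.     1.501] t 8.1833 F [-1.7  0.1  2.4]
shift [0.0005 0.0884 0.0021] twist [-0.    -0.    -0.002]
```

View pics/w4.png

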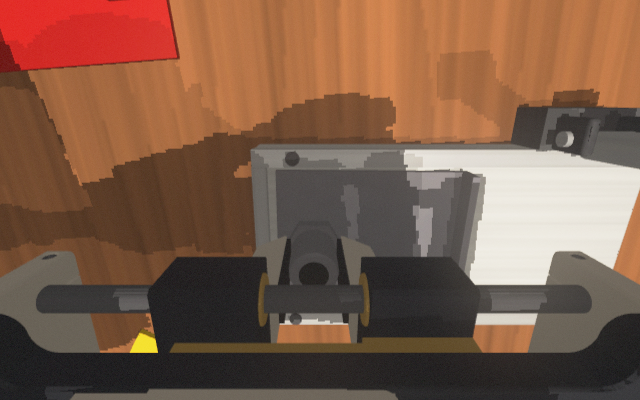

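The plate's front edge (x≈274 px) now sits just at the front stop (≈270 px), between the rails. I'll release and retreat straight up.

```bash
python3 -m jog '[{"translation":[0,0,0],"twist":[0,0,0],"gripper":60},{"translation":[0,0,0],"twist":[0,0,0],"gripper":80},{"translation":[0,0,0],"twist":[0,0,0],"gripper":80},{"translation":[0,0,0],"twist":[0,0,0],"gripper":80},{"translation":[0,0,-0.03],"twist":[0,0,0],"gripper":80},{"translation":[0,0,-0.07],"twist":[0,0,0],"gripper":80},{"translation":[0,0,-0.11],"twist":[0,0,0],"gripper":80},{"translation":[0,0,-0.15],"twist":[0,0,0],"gripper":80}]'
python3 -m jog '[{"translation":[0,0,-0.02],"twist":[0,0,0],"gripper":80},{"translation":[0,0,-0.02],"twist":[0,0,0],"gripper":80},{"translation":[0,0,-0.02],"twist":[0,0,0],"gripper":80}]'
python3 - <<'E'
from h import *
f=grab_frame('wrist'); save('w5',f); P=cloud(f); z=P[...,2]
m=np.zeros(z.shape,bool); m[100:240,250:390]=1; m&=(z>.052)&(z<.07)
print('gland',P[m].mean(0).round(4),P[m].min(0).round(4),P[m].max(0).round(4),m.sum()); todo(.557,.161,.2135,1.503)
E
```

```text
t: 8.85
tcp_pos: [0.4684, 0.1665, 0.3671]
orientation: [-3.141, 0.0, 1.501]
ft_force: [0.9, 0.7, -0.2]
opening: 0.072
finger_force: 0.0
t: 9.1
tcp_pos: [0.4687, 0.1666, 0.3865]
orientation: [3.139, -0.001, 1.501]
ft_force: [1.1, -0.5, -1.2]
opening: 0.0733
finger_force: 0.0
gland [0.4705 0.1674 0.0592] [0.4583 0.1546 0.052 ] [0.4832 0.1788 0.0618] 482
tcp [0.4685 0.1665 0.3851] [-3.141  0.     1.501] t 9.15 F [0.1 0.1 0. ]
shift [0.0007 0.0888 0.1715] twist [-0.     0.    -0.002]
```

View pics/w5.png

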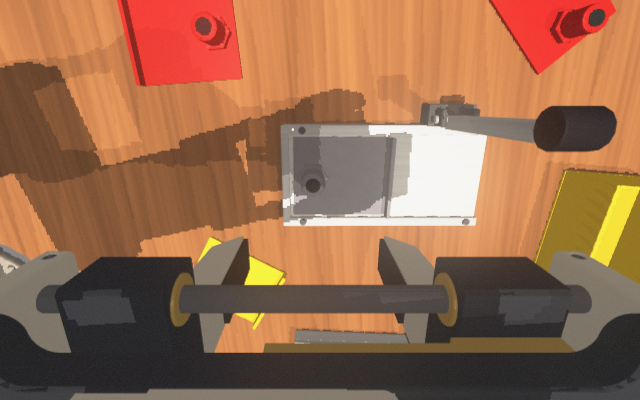

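The plate lies flat between the rails with its front edge (292 px) within a few mm of the stop (≈290 px). The bar stands upright (knob at (575,128)), and nothing touches the robot.

```bash
python3 -c "
from cell import sign_off; print(sign_off())"
```

```text
the job is handed in; nothing more can be done
None
```

I handed the job in after about 9 s of robot time: the gland jig's bar stands open, its plate lies flat about 2 mm from the front stop, and the other jig's bar was not touched; the judge's result was not shown.

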